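# Seat the stepped bracket on the drilling plate and test it for rocking

## Task

Set the blue cast bracket with unequal legs (do not drop it) level on the drilling plate: its short leg on the middle of the bright packing block, its long leg inside the yellow outline. Let go of it, then press down with closed fingertips on the steel boss on its top to feel that it does not rock, and leave it sitting there. Do not disturb the grey bridge casting or the steam iron.

Things in the scene. Friction and masses are not known exactly. Their poses are not given: they have to be found in the camera images.
- bracket: Blue arch, 0.3 to 0.55 kg. Axes: x along bar to short leg, z up. Bar 130 x 32 (y) mm, z 45 to 65; its middle is free to grip across y. Legs 24 x 32: long at x=-50, foot z=0; short at x=+50, foot z=20. Steel boss, 26 across, on top at x=+50, its top z=71. Origin midway between legs at long foot level. Starts upright on the bench on both legs, x axis dipping 11 degrees.
- plate: Dark steel plate 220 x 150 x 20 mm, fixed on the bench. Origin on its top face (20 above bench) where the bracket's origin belongs; x axis points from yellow outline to packing block, z up. Covers x -100 to 120, y -75 to 75. Aluminium block fixed at x=+50, y=0: 44 x 64 (y), 20 high. Outline 48 x 56 at x=-50, y=0. The seated bracket is level, x axis along the plate's.
- bridge: Bystander: a grey cast bridge, the same arch as the bracket (130 x 32 x 65 mm) but with two equal legs and no boss. Origin under its middle at bench level, x along the bar. Stays where it is.
- iron: Bystander: a teal and white steam iron under repair, standing on its sole, about 235 x 110 x 140 mm, 1 kg. Origin on the sole, nose along its x axis. Stays where it is.

How it is judged:
By the outcome, as a careful person would: the job done as asked, in the order asked, and still so for the second after the job is handed in, with the robot touching nothing.
It also fails if it takes over 51 s, if anything falls off the work surface, if the arm or the gripper's body presses on something with over 40 N, if the wrist force passes 120 N, or if a joint passes its speed limit or range.

## Robot

A 6-joint arm with a two-finger parallel gripper is mounted at the origin on the work surface. World frame = base frame: x ahead of the robot, y to its left, z up, the work surface at z = 0. Lengths are in m, angles in rad, forces in N, time in s.
With the tool pointing down it reaches from about 0.25 to 0.775 m from the base axis. Payload 4 kg.
Tool frame: the origin (TCP) lies at the centre of the arm's flange, where the gripper is bolted on; the fingertips stand ahead of it and the grasp point (between the pads) lies 180 mm ahead of it (robot.tcp_to_tips is the z of the fingertips in the tool frame, in m); z points along the fingers, y is the direction in which the jaws open and shut (so a half turn about z gives the same grasp; the last joint's range is limited). The gripper opens to 94 mm and grips with 3 to 60 N. Pads are 16 mm wide; open, the fingers measure 119 mm over their backs; the gripper's body (75 mm by 177 mm) begins 78 mm behind the grasp point.
Start: joints at [1.109, 0.087, 1.371, -0, 1.684, -0.103], TCP at [0.193, 0.515, 0.405] pointing down, gripper open.
Joint ranges: [-3.1, 3.1], [-0.76, 2.03], [0.27, 2.55], [-1.08, 4.22], [0.17, 2.65], [-2.57, 2.57]. Speed limits (rad/s): [2.79, 2.79, 3.14, 3.14, 3.14, 3.14].

## Interface

Orientations are given as [roll, pitch, yaw] about the fixed x, y, z axes, in that order (R = Rz(yaw) Ry(pitch) Rx(roll)).
In Python, from bench import robot gives the robot as it stands.
- The arm moves only by the tool move_arm, never from a script. Its argument "increments" is a list that holds one entry, the list of rows, each a list of 7 numbers: the opening, from 0 (shut) to 1 (fully open), then the shift along the tool's x, y, z as a fraction of full scale, then the turn, a rotation vector about the tool's x, y, z as a fraction of full scale. In form: [[[jaw, dx, dy, dz, rx, ry, rz], ...]]. A call has 1 to 8 rows; each row is the pose to reach, as a shift and turn from the pose commanded when the call began, along the tool's axes at that moment; what a row does not reach only later rows make up. Full scale, the value 1, is 0.1 m for a shift and pi/2 rad for a turn. A row lasts 1/12 s, in which the tool goes at most 41.7 mm and 7.16 degrees, less where a joint would pass 70% of its speed; a pose out of reach is approached as far as the arm can. A call with a number of a shift or a turn outside -1 to 1 is refused whole. A call with a gripper value outside its range is refused whole. The fingers move at their own pace and stop on an object; the grip force is fixed at half the most. Time passes only in rows, so rows that repeat a pose let the fingers close. It gives the time, the measured TCP pose, the force and the opening at its end, in the units of the state.
- robot.get_obs(): the state, without advancing time (a new reading comes with each control period).
- robot.snapshot(name): name is "scene" or "top"; returns (picture, depth): 480x640x3 uint8, red, green, blue; 480x640 float32, m along the optical axis (not along the pixel's ray), 0 where there is no reading.
- robot.camera_params(name): a dict with "mtx" (3x3 intrinsics, pixels), "k1" (the pictures are not rectified: a ray, as slopes to the right and down, at radius r is drawn at 1 + k1 r^2 times it, then the intrinsics apply), "R" (3x3) and "t" (3): a world point X has camera coordinates R X + t. Camera axes: x right, y down, z forward; pixel columns grow to the right and rows downward; lengths in m; the calibration is good to about 2 mm. A picture is of the moment at which its call begins. camera_params takes no time and is no camera call.
- robot.close_job(): hands the job in, once; it reports no verdict.
The state is a dict: "time": time; "joint_positions": joint angles; "qvel": joint speeds; "joint_torque": joint torques, N m; "tool_pos": TCP position; "ee_rot": TCP orientation; "wrist_force": force on the tool from outside, world axes, zero at the start; "wrist_torque": the same for the moment, N m; "width": finger opening in m.
Only numpy, scipy, OpenCV 4.12 (cv2) and the standard library are available. Lean on these libraries where they do the work, as an engineer would, in place of code of your own. Each camera call takes 0.05 s, during which the arm holds its last target.

## Working session

There is one attempt and no reset: what is moved stays moved. The work goes in short steps, Python scripts to look and compute and a tool call to move; the robot and the scene stay as the last step left them, time stands still between calls to the robot, and variables do not carry over. Pictures are saved under pics/ and viewed, and the job is handed in when it is done.

Besides the shell and the picture viewer there is one more tool, called after "Request:" as a command line: name --argument value ..., lists and objects as JSON in quotes. move_arm: Moves the arm, as the interface text tells. Its arguments: {"type":"object","properties":{"increments":{"type":"array","items":{"type":"array","items":{"type":"array","items":{"type":"number","minimum":-1,"maximum":1}}}}},"required":["increments"]}

```bash
ls; mkdir -p pics
python3 - <<'E'
from bench import robot
import cv2,numpy as np
print(robot.get_obs()); print(robot.tcp_to_tips)
for n in("scene","top"):
    p,d=robot.snapshot(n); cv2.imwrite(f"pics/{n}0.png",p[:,:,::-1]); np.savez(f"pics/{n}0.npz",p=p,d=d)
    print(n,robot.camera_params(n))
E
```

```text
pics
{'time': 0.0, 'joint_positions': array([ 1.10889942e+00,  8.79495922e-02,  1.37224871e+00,  6.75651637e-06,
        1.68358700e+00, -1.03081340e-01]), 'qvel': array([-8.88242612e-05, -5.52300325e-04,  4.05848118e-04,  6.99998029e-04,
       -3.11559141e-03,  7.14686006e-05]), 'joint_torque': array([ 3.62873550e-05, -3.40193331e+01, -3.02421606e+01,  7.16998964e-02,
        3.32817994e-02, -1.56938627e-04]), 'tool_pos': array([0.19308464, 0.51487401, 0.40350947]), 'ee_rot': array([-3.13941233e+00, -2.32301100e-04,  2.78277759e+00]), 'wrist_force': array([-0.69109961,  0.08027923,  0.15956167]), 'wrist_torque': array([-0.03105944, -0.03080637, -0.03738412]), 'width': 0.09407437407305033}
0.1992
scene {'mtx': array([[474.04289861,   0.        , 315.33462329],
       [  0.        , 474.04289861, 239.42378591],
       [  0.        ,   0.        ,   1.        ]]), 'k1': -0.03276812515126205, 'R': array([[ 1.82424223e-01,  9.83219683e-01, -6.76022925e-04],
       [ 6.09538435e-01, -1.13631739e-01, -7.84570407e-01],
       [-7.71481885e-01,  1.42712585e-01, -6.20039369e-01]]), 't': array([ 0.01978133, -0.2910557 ,  1.45756086])}
top {'mtx': array([[556.72401857,   0.        , 332.72185017],
       [  0.        , 556.72401857, 232.62146475],
       [  0.        ,   0.        ,   1.        ]]), 'k1': -0.17726155787807896, 'R': array([[-0.01475748, -0.99987119,  0.00631056],
       [-0.9808176 ,  0.01324884, -0.19447701],
       [ 0.19436835, -0.0090595 , -0.98088678]]), 't': array([-0.13514833,  0.4974873 ,  1.09679663])}
```

View pics/scene0.png

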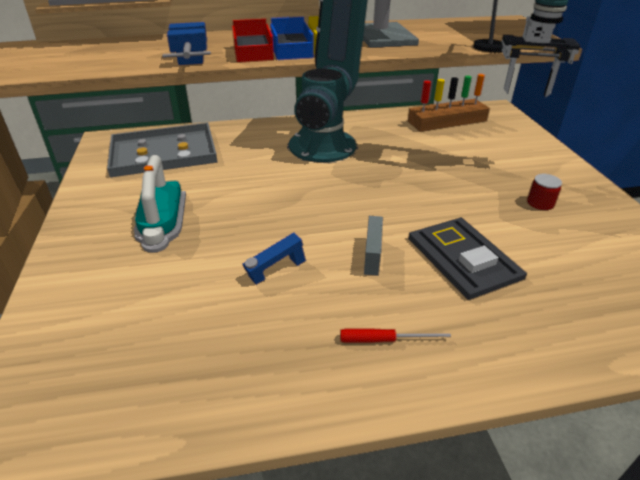

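View pics/top0.png

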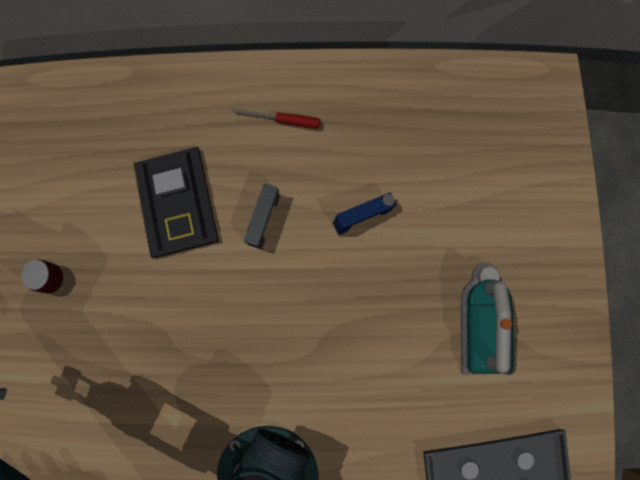

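The scene view shows the blue bracket at (275,258) with its boss end at (252,263), the bridge at (374,245), the plate at (466,256) and the iron at (160,205). In the top view the bracket is at (365,213) with its boss at (389,201). The block is at (169,181), the outline at (179,227), the bridge at (262,215) and the iron at (488,320).

```bash
cat > h.py <<'E'
from bench import robot
import cv2,numpy as np
def rays(n,uv):
    c=robot.camera_params(n); uv=np.asarray(uv,float).reshape(-1,1,2)
    s=cv2.undistortPoints(uv,c["mtx"],np.array([c["k1"],0,0,0])).reshape(-1,2)
    return c,np.c_[s,np.ones(len(s))]
def onz(n,uv,z):
    c,r=rays(n,uv); R,t=c["R"],c["t"]; o=-R.T@t; d=r@R
    return o+d*((z-o[2])/d[:,2])[:,None]
def bydepth(n,uv,D):
    c,r=rays(n,uv); uv=np.asarray(uv).reshape(-1,2).astype(int)
    z=D[uv[:,1],uv[:,0]]; ok=z>0
    return (r[ok]*z[ok][:,None]-c["t"])@c["R"]
def proj(n,X):
    c=robot.camera_params(n)
    return cv2.projectPoints(np.asarray(X,float).reshape(-1,1,3),cv2.Rodrigues(c["R"])[0],c["t"],c["mtx"],np.array([c["k1"],0,0,0]))[0].reshape(-1,2)
def load(n,k):
    f=np.load(f"pics/{n}{k}.npz"); return f["p"],f["d"]
def blobs(m,mn=30):
    n,l,s,c=cv2.connectedComponentsWithStats(m.astype(np.uint8)); 
    return [(s[i],c[i],l==i) for i in range(1,n) if s[i][4]>mn]
E
python3 - <<'E'
from h import *
for n,roi in(("top",(130,140,420,265)),("scene",(230,205,530,300))):
    p,d=load(n,0); h=cv2.cvtColor(p,cv2.COLOR_RGB2HSV); H,S,V=[h[:,:,i].astype(int) for i in range(3)]
    M=np.zeros(H.shape,bool); M[roi[1]:roi[3],roi[0]:roi[2]]=1
    ms={"blue":(H>100)&(H<130)&(S>120),"yellow":(H>22)&(H<35)&(S>140)&(V>90),"grey":(S<60)&(V>60),"dark":(S<80)&(V<75)}
    for k,m in ms.items():
        for s,c,l in blobs(m&M,60):
            ys,xs=np.nonzero(l); P=bydepth(n,np.c_[xs,ys],d)
            print(n,k,s,c.round(1),"med",np.median(P,0).round(4),"z",np.percentile(P[:,2],[2,25,50,75,98]).round(4), [np.round(a,1) for a in cv2.minAreaRect(np.c_[xs,ys].astype(np.float32))])
for n,(a,b,c,e) in(("top",(120,130,420,270)),("scene",(230,200,540,305))):
    p,d=load(n,0); cv2.imwrite(f"pics/{n}zoom.png",cv2.resize(p[b:e,a:c,::-1],None,fx=2.5,fy=2.5,interpolation=cv2.INTER_CUBIC))
E
```

```text
top blue [334 197  62  37 853] [360.1 213.8] med [ 0.5339 -0.197   0.0561] z [0.0207 0.05   0.0561 0.0623 0.0684] [array([364.1, 212.1]), array([18.4, 63.8]), np.float64(65.2)]
top yellow [165 214  28  26 118] [178.9 226.1] med [0.5212 0.186  0.0201] z [0.015  0.0187 0.0201 0.0219 0.0239] [array([178.8, 226.3]), array([21.3, 25.7]), np.float64(76.0)]
top grey [152 168  33  27 619] [167.9 180.8] med [0.616  0.2108 0.0388] z [0.0205 0.0372 0.0388 0.0405 0.0433] [array([167.8, 180.7]), array([20.6, 30.8]), np.float64(76.0)]
top grey [244 184  34  61 866] [259.9 213.9] med [0.5347 0.0067 0.0638] z [0.0567 0.0625 0.0638 0.0653 0.0683] [array([259.9, 214.1]), array([14.6, 62.5]), np.float64(19.7)]
top grey [382 192  13  14 119] [388.1 198.7] med [ 0.5649 -0.2586  0.0516] z [0.0427 0.0497 0.0516 0.0532 0.0559] [array([388., 199.]), array([12.5, 10.7]), np.float64(63.4)]
top dark [ 134  147   85  111 5391] [175.2 201.8] med [0.5738 0.1978 0.0191] z [0.0132 0.0175 0.0191 0.0206 0.025 ] [array([174.6, 201.9]), array([100.1,  69.6]), np.float64(78.4)]
top dark [ 244  184   36   65 1111] [261.5 
[... 1408 characters left out ...]
 19  16 118] [250.6 261.8] med [ 0.5675 -0.2575  0.0497] z [-0.001   0.0482  0.0497  0.0514  0.054 ] [array([252.7, 261.3]), array([ 9.5, 21.6]), np.float64(61.4)]
scene dark [ 409  219  117   81 3768] [465.9 260.5] med [0.616  0.1833 0.018 ] z [0.0043 0.0169 0.018  0.019  0.0208] [array([466.5, 256. ]), array([112.4,  58.7]), np.float64(45.0)]
scene dark [438 230  22  12 149] [448.3 235.5] med [0.5215 0.1886 0.0185] z [0.0161 0.0177 0.0185 0.0193 0.021 ] [array([448.5, 235.4]), array([ 9.8, 19. ]), np.float64(71.6)]
scene dark [365 253  15  22 284] [371.5 263.4] med [ 0.5966 -0.0133  0.0311] z [0.0023 0.016  0.0311 0.0474 0.0595] [array([371.4, 263.6]), array([13.6, 21.2]), np.float64(5.7)]
```

View pics/topzoom.png

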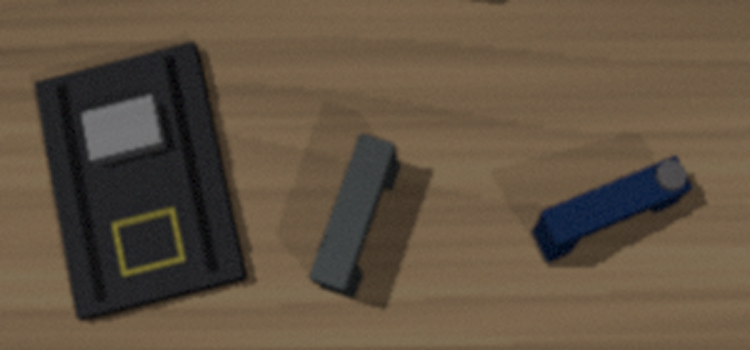

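View pics/scenezoom.png

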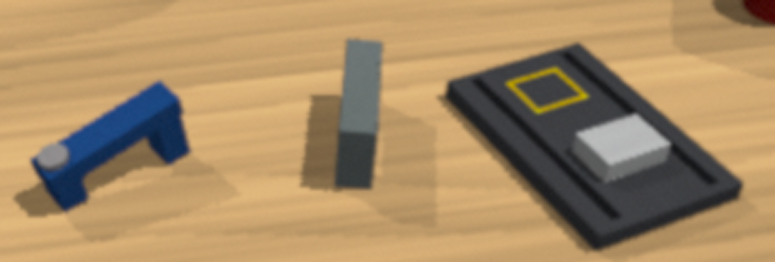

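```bash
cat > meas.py <<'E'
from h import *
TH=np.arctan(.2)
def hsv(p):
    h=cv2.cvtColor(p,cv2.COLOR_RGB2HSV); return [h[:,:,i].astype(int) for i in range(3)]
def Rb(yaw,th=TH):
    c,s=np.cos(yaw),np.sin(yaw); C,S=np.cos(th),np.sin(th)
    return np.array([[c,-s,0],[s,c,0],[0,0,1]])@np.array([[C,0,S],[0,1,0],[-S,0,C]])
E
python3 - <<'E'
from meas import *
for n in("top","scene"):
    c=robot.camera_params(n);print("cam",n,(-c["R"].T@c["t"]).round(3))
    p,d=load(n,0);H,S,V=hsv(p)
    # plate
    def roi(m,a,b,c,e):
        M=np.zeros(m.shape,bool);M[b:e,a:c]=m[b:e,a:c];return M
    R=(130,140,225,265) if n=="top" else (405,210,530,300)
    y=roi((H>22)&(H<35)&(S>140)&(V>90),*R)
    ys,xs=np.nonzero(y);Y=onz(n,np.c_[xs,ys],.02)[:,:2]*1e3
    r=cv2.minAreaRect(Y.astype(np.float32));print(n,"outline",np.round(r[0],1),np.round(r[1],1),round(r[2],2))
    g=roi((S<60)&(V>(100 if n=="top" else 165)),*R)
    b=max(blobs(g),key=lambda b:b[0][4]);ys,xs=np.nonzero(b[2]);Y2=onz(n,np.c_[xs,ys],.04)[:,:2]*1e3
    r2=cv2.minAreaRect(Y2.astype(np.float32));print(n,"block",b[0],np.round(r2[0],1),np.round(r2[1],1),round(r2[2],2))
    v=np.array(r2[0])-r[0];print("sep",np.hypot(*v),"yaw",np.degrees(np.arctan2(v[1],v[0])),"mid",(np.array(r2[0])+r[0])/2)
    # bracket
    R=(320,180,420,250) if n=="top" else (230,225,315,290)
    m=roi((H>100)&(H<130)&(S>110),*R);ys,xs=np.nonzero(m);P=bydepth(n,np.c_[xs,ys],d)
    gr=roi((S<75)&(V>(80 if n=="top" else 120)),*((378,186,400,212) if n=="top" else (240,250,266,275)))
    bb=max(blobs(gr),key=lambda b:b[0][4]);ys,xs=np.nonzero(bb[2])
    B=onz(n,np.c_[xs,ys],.0524)[:,:2]*1e3
    rb=cv2.minAreaRect(B.astype(np.float32));print(n,"boss",bb[0],np.round(rb[0],1),np.round(rb[1],1),B.mean(0).round(1))
    Q=P[P[:,2]>.045]
    cen=np.median(Q[:,:2],0);yaw=np.radians(-66 if 0 else 0)
    u,s_,vt=np.linalg.svd(Q[:,:2]-Q[:,:2].mean(0),full_matrices=False);a=vt[0];
    if np.dot(a,np.array(rb[0])/1e3-cen)<0:a=-a
    yaw=np.arctan2(a[1],a[0])
    o=np.array([*cen,-.00745])
    for it in range(6):
        L=(P-o)@Rb(yaw); k=(L[:,2]>.060)&(L[:,2]<.072)&(abs(L[:,1])<.022)
        rr=cv2.minAreaRect((L[k][:,:2]*1e3).astype(np.float32))
        # centreline by bins
        bx=np.arange(-.055,.035,.006);cx=[];cy=[]
        for x in bx:
            q=k&(abs(L[:,0]-x)<.005)
            if q.sum()>5: cx.append(x);lo,hi=np.percentile(L[q][:,1],[2,98]);cy.append((lo+hi)/2)
        f=np.polyfit(cx,cy,1);yaw+=np.arctan(f[0])
        sh=np.array([(np.percentile(L[k][:,0],.5)+.064),f[1],0]);o=o+Rb(yaw)@sh;o[2]=-.00745
    print(n,"bracket o",(o*1e3).round(1),"yaw",np.degrees(yaw),"n",k.sum(),"z",np.median(L[k][:,2]),"w",np.percentile(L[k][:,1],[2,98]),"x",np.percentile(L[k][:,0],[.5,99.5]))
    Bp=np.array([*rb[0],52.4])/1e3; print("boss in br",((Bp-o)@Rb(yaw)*1e3).round(1))
    np.save(f"pics/br_{n}.npy",np.r_[o,yaw])
E
```

```text
cam top [ 0.273 -0.132  1.173]
top outline [519.9 187.1] [47.4 54.9] 13.84
top block [153 169  30  25 518] [616.1 210.7] [42.1 61.4] 13.74
sep 99.03098123101738 yaw 13.782858912674488 mid [568.02148438 198.8539505 ]Traceback (most recent call last):
  File "<stdin>", line 20, in <module>
ValueError: max() iterable argument is empty
```

```bash
cat > m2.py <<'E'
from meas import *
def roi(m,a,b,c,e):
    M=np.zeros(m.shape,bool);M[b:e,a:c]=m[b:e,a:c];return M
for n in("top","scene"):
    p,d=load(n,0);H,S,V=hsv(p)
    if n=="scene":
        R=(405,210,530,300)
        y=roi((H>22)&(H<35)&(S>140)&(V>90),*R)
        ys,xs=np.nonzero(y);Y=onz(n,np.c_[xs,ys],.02)[:,:2]*1e3
        r=cv2.minAreaRect(Y.astype(np.float32));print(n,"outline",np.round(r[0],1),np.round(r[1],1),round(r[2],2))
        g=roi((S<60)&(V>120),*R)
        b=max(blobs(g),key=lambda b:b[0][4]);ys,xs=np.nonzero(b[2]);
        P=bydepth(n,np.c_[xs,ys],d);k=P[:,2]>.035
        Y2=onz(n,np.c_[xs,ys],.04)[:,:2]*1e3;Y2=Y2[k]
        r2=cv2.minAreaRect(Y2.astype(np.float32));print(n,"block",b[0],k.sum(),np.round(r2[0],1),np.round(r2[1],1),round(r2[2],2))
        v=np.array(r2[0])-r[0];print("sep",np.hypot(*v),"yaw",np.degrees(np.arctan2(v[1],v[0])),"mid",(np.array(r2[0])+r[0])/2)
    R=(320,180,420,250) if n=="top" else (230,225,315,290)
    m=roi((H>100)&(H<130)&(S>110),*R);ys,xs=np.nonzero(m);P=bydepth(n,np.c_[xs,ys],d)
    gr=roi((S<75)&(V>60),*((378,188,400,212) if n=="top" else (240,248,268,275)))
    bb=max(blobs(gr,10),key=lambda b:b[0][4]);ys,xs=np.nonzero(bb[2])
    B=onz(n,np.c_[xs,ys],.0524)[:,:2]*1e3
    rb=cv2.minAreaRect(B.astype(np.float32));print(n,"boss",bb[0],np.round(rb[0],1),np.round(rb[1],1),B.mean(0).round(1))
    Q=P[P[:,2]>.045]
    cen=np.median(Q[:,:2],0)
    u,s_,vt=np.linalg.svd(Q[:,:2]-Q[:,:2].mean(0),full_matrices=False);a=vt[0];
    if np.dot(a,np.array(rb[0])/1e3-cen)<0:a=-a
    yaw=np.arctan2(a[1],a[0])
    o=np.array([*cen,-.00745])
    for it in range(6):
        L=(P-o)@Rb(yaw); k=(L[:,2]>.060)&(L[:,2]<.072)&(abs(L[:,1])<.022)
        bx=np.arange(-.055,.035,.006);cx=[];cy=[]
        for x in bx:
            q=k&(abs(L[:,0]-x)<.005)
            if q.sum()>5: cx.append(x);lo,hi=np.percentile(L[q][:,1],[2,98]);cy.append((lo+hi)/2)
        f=np.polyfit(cx,cy,1);yaw+=np.arctan(f[0])
        sh=np.array([(np.percentile(L[k][:,0],.5)+.064),f[1],0]);o=o+Rb(yaw)@sh;o[2]=-.00745
    print(n,"bracket o",(o*1e3).round(1),"yaw",np.degrees(yaw),"n",k.sum(),"z",np.median(L[k][:,2]),"w",np.percentile(L[k][:,1],[2,98]),"x",np.percentile(L[k][:,0],[.5,99.5]))
    Bp=np.array([*rb[0],52.4])/1e3; print("boss in br",((Bp-o)@Rb(yaw)*1e3).round(1))
E
python3 m2.py
```

```text
top boss [378 192  18  14 131] [ 564.3 -255.9] [26.9 30.3] [ 566.1 -258.3]
top bracket o [ 536.6 -201.8   -7.4] yaw -65.30025878608315 n 682 z 0.06398197764806718 w [-0.01410485  0.01404761] x [-0.064       0.05987477]
boss in br [47.9  2.5 70.6]
scene outline [523.6 188.5] [51.1 59.5] 13.63Traceback (most recent call last):
  File "m2.py", line 14, in <module>
    Y2=onz(n,np.c_[xs,ys],.04)[:,:2]*1e3;Y2=Y2[k]
                                            ~~^^^
IndexError: boolean index did not match indexed array along axis 0; size of axis is 453 but size of corresponding boolean axis is 452
```

```bash
sed -i 's/P=bydepth(n,np.c_\[xs,ys\],d);k=P/q=d[ys,xs]>0;xs=xs[q];ys=ys[q];P=bydepth(n,np.c_[xs,ys],d);k=P/' m2.py; python3 m2.py
```

```text
top boss [378 192  18  14 131] [ 564.3 -255.9] [26.9 30.3] [ 566.1 -258.3]
top bracket o [ 536.6 -201.8   -7.4] yaw -65.30025878608315 n 682 z 0.06398197764806718 w [-0.01410485  0.01404761] x [-0.064       0.05987477]
boss in br [47.9  2.5 70.6]
scene outline [523.6 188.5] [51.1 59.5] 13.63
scene block [461 246  37  21 453] 436 [623.3 210.5] [46.2 64.3] 13.14
sep 102.0841528023539 yaw 12.466198979347713 mid [573.44335938 199.48706055]
scene boss [242 248  26  26 140] [ 562.2 -250.6] [26.1 83. ] [ 569.6 -256.4]
scene bracket o [ 544.8 -202.9   -7.4] yaw -65.68288909754293 n 537 z 0.0624832606505242 w [-0.01478165  0.01477489] x [-0.06400384  0.06133962]
boss in br [37.9 -3.8 68.6]
```

```bash
cat > nav.py <<'E'
from meas import *
from scipy.spatial.transform import Rotation as Ro
O=np.array([.5405,-.2023,-.00745]); YB=np.radians(-65.5)
PO=np.array([.570,.1996,.020]); YP=np.radians(13.75)
def cur():
    s=robot.get_obs(); return s,np.array(s["tool_pos"]),Ro.from_euler("xyz",s["ee_rot"]).as_matrix()
def toolR(Rbr): # tool x=-br x, y=+br y, z=-br z
    return Rbr@np.diag([-1,1,-1.])
def tgt_pick(h=0,x=0,y=0):
    R=Rb(YB); return O+R@np.array([x,y,.235+h]),toolR(R)
def tgt_place(h=0,x=0,y=0):
    R=Rb(YP,0); return PO+R@np.array([x,y,.235+h]),toolR(R)
def delta(T):
    s,p,R=cur(); d=R.T@(T[0]-p)*10; rv=Ro.from_matrix(R.T@T[1]).as_rotvec()/(np.pi/2)
    print("t",round(s["time"],2),"p",p.round(4),"w",round(s["width"],4),"F",np.round(s["wrist_force"],1),"q",np.round(s["joint_positions"],2))
    print("target",T[0].round(4),"shift",d.round(3),"turn",rv.round(3))
E
python3 -c "
from nav import *
delta(tgt_pick(.1)); delta(tgt_pick(0)); delta(tgt_place(.1))"
```

```text
t 0.1 p [0.1931 0.5149 0.4036] w 0.094 F [-1.3  0.2  0.1] q [ 1.11  0.09  1.37  0.    1.68 -0.1 ]
target [ 0.5677 -0.2621  0.321 ] shift [-6.236 -5.958  0.836] turn [-0.051  0.12   0.498]
t 0.1 p [0.1931 0.5149 0.4036] w 0.094 F [-1.3  0.2  0.1] q [ 1.11  0.09  1.37  0.    1.68 -0.1 ]
target [ 0.5596 -0.2442  0.223 ] shift [-6.098 -5.817  1.817] turn [-0.051  0.12   0.498]
t 0.1 p [0.1931 0.5149 0.4036] w 0.094 F [-1.3  0.2  0.1] q [ 1.11  0.09  1.37  0.    1.68 -0.1 ]
target [0.57   0.1996 0.355 ] shift [-4.636 -1.628  0.488] turn [-0.001 -0.001 -0.381]
```

Request:
move_arm --increments '[[[1, -1, -0.95, 0, 0, 0, 0], [1, -1, -0.95, 0, 0, 0, 0], [1, -1, -0.95, 0, 0, 0, 0], [1, -1, -0.95, 0, 0, 0, 0]]]'

```text
time: 0.43
tool_pos: [0.2546, 0.3876, 0.4042]
ee_rot: [-3.139, 0.002, 2.78]
wrist_force: [0.0, 0.0, -0.2]
width: 0.0937
```

Request:
move_arm --increments '[[[1, -1, -0.95, 0, 0, 0, 0], [1, -1, -0.95, 0, 0, 0, 0], [1, -1, -0.95, 0, 0, 0, 0], [1, -1, -0.95, 0, 0, 0, 0]]]'

```text
time: 0.77
tool_pos: [0.3148, 0.2633, 0.4043]
ee_rot: [-3.14, 0.002, 2.778]
wrist_force: [-0.2, 0.2, -0.8]
width: 0.0939
```

Request:
move_arm --increments '[[[1, -1, -0.95, 0, 0, 0, 0], [1, -1, -0.95, 0, 0, 0, 0], [1, -1, -0.95, 0, 0, 0, 0], [1, -1, -0.95, 0, 0, 0, 0]]]'

```text
time: 1.1
tool_pos: [0.3752, 0.139, 0.4042]
ee_rot: [-3.139, 0.001, 2.778]
wrist_force: [0.2, -0.1, -0.9]
width: 0.0938
```

Request:
move_arm --increments '[[[1, -1, -0.95, 0, 0, 0, 0], [1, -1, -0.95, 0, 0, 0, 0], [1, -1, -0.95, 0, 0, 0, 0], [1, -1, -0.95, 0, 0, 0, 0]]]'

```text
time: 1.43
tool_pos: [0.4355, 0.0147, 0.4039]
ee_rot: [-3.139, 0.0, 2.778]
wrist_force: [-0.2, -0.2, -0.4]
width: 0.0943
```

Request:
move_arm --increments '[[[1, -1, -0.95, 0, 0, 0, 0], [1, -1, -0.95, 0, 0, 0, 0], [1, -1, -0.95, 0, 0, 0, 0], [1, -1, -0.95, 0, 0, 0, 0], [1, -1, -0.95, 0, 0, 0, 0]]]'

```text
time: 1.85
tool_pos: [0.4953, -0.108, 0.4033]
ee_rot: [-3.141, -0.002, 2.778]
wrist_force: [0.5, -0.3, 0.6]
width: 0.0938
```

```bash
python3 -c "
from nav import *
delta(tgt_pick(.1))"
```

```text
t 1.85 p [ 0.4953 -0.108   0.4033] w 0.0938 F [ 0.5 -0.3  0.6] q [-0.33 -0.01  1.47 -0.    1.68 -1.53]
target [ 0.5677 -0.2621  0.321 ] shift [-1.226 -1.182  0.82 ] turn [-0.05   0.118  0.495]
```

Request:
move_arm --increments '[[[1, -0.4, -0.4, 0.2, -0.01, 0.03, 0.1], [1, -0.7, -0.7, 0.4, -0.02, 0.05, 0.18], [1, -1, -1, 0.6, -0.03, 0.08, 0.26], [1, -1, -1, 0.6, -0.04, 0.1, 0.34], [1, -1, -1, 0.6, -0.05, 0.118, 0.42], [1, -1, -1, 0.6, -0.05, 0.118, 0.495], [1, -1, -1, 0.6, -0.05, 0.118, 0.495], [1, -1, -1, 0.6, -0.05, 0.118, 0.495]]]'

```text
time: 2.52
tool_pos: [0.553, -0.2327, 0.3443]
ee_rot: [3.14, -0.198, 2.003]
wrist_force: [-1.0, -0.6, -0.0]
width: 0.0938
```

```bash
python3 -c "
from nav import *
delta(tgt_pick(.06))"
```

```text
t 2.52 p [ 0.553  -0.2327  0.3443] w 0.0938 F [-1.  -0.6 -0. ] q [-0.52  0.27  1.29  0.12  1.75 -0.94]
target [ 0.5645 -0.2549  0.2818] shift [-0.368  0.01   0.563] turn [ 0.    -0.     0.003]
```

Request:
move_arm --increments '[[[1, -0.37, 0.01, 0.3, 0, 0, 0.003], [1, -0.37, 0.01, 0.56, 0, 0, 0.003], [1, -0.37, 0.01, 0.56, 0, 0, 0.003], [1, -0.37, 0.01, 0.56, 0, 0, 0.003]]]'

```text
time: 2.85
tool_pos: [0.5642, -0.2551, 0.2807]
ee_rot: [-3.14, -0.201, 2.0]
wrist_force: [0.6, -0.3, 1.3]
width: 0.0942
```

```bash
python3 - <<'E'
from nav import *
delta(tgt_pick(0))
for n,(a,b,c,e) in(("top",(300,160,440,265)),("scene",(210,190,350,295))):
    p,d=robot.snapshot(n); np.savez(f"pics/{n}1.npz",p=p,d=d)
    for q in(tgt_pick(0),tgt_pick(.06)):
        pass
    R=Rb(YB);X=[O+R@np.array(v) for v in([-.065,.016,.065],[.065,.016,.065],[.065,-.016,.065],[-.065,-.016,.065],[.05,0,.071])]
    print(n,proj(n,X).round(1).tolist())
    cv2.imwrite(f"pics/{n}1z.png",cv2.resize(p[b:e,a:c,::-1],None,fx=4,fy=4,interpolation=cv2.INTER_CUBIC))
E
python3 -c "
import cv2,numpy as np
a=cv2.imread('pics/top1z.png');b=cv2.imread('pics/scene1z.png');cv2.imwrite('pics/p1.png',cv2.resize(np.hstack([a,b]),(800,300)))"
```

```text
t 2.85 p [ 0.5642 -0.2551  0.2807] w 0.0942 F [ 0.6 -0.3  1.3] q [-0.54  0.34  1.32  0.11  1.65 -0.97]
target [ 0.5596 -0.2442  0.223 ] shift [-0.     0.005  0.589] turn [-0.001 -0.003  0.001]
top [[336.0, 212.2], [390.4, 189.9], [397.2, 203.3], [342.8, 226.1], [388.5, 198.2]]
scene [[301.0, 238.1], [247.8, 271.0], [240.2, 262.3], [292.6, 230.4], [249.5, 260.7]]
```

View pics/top1z.png

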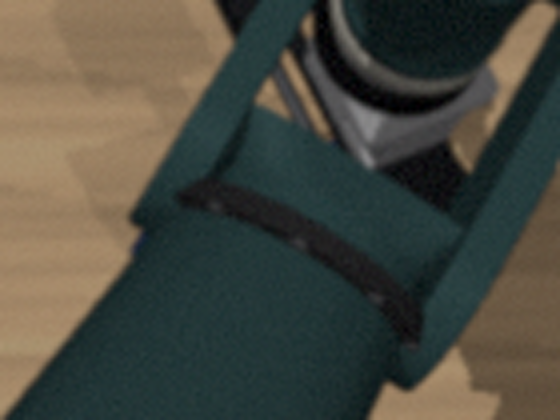

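View pics/scene1z.png

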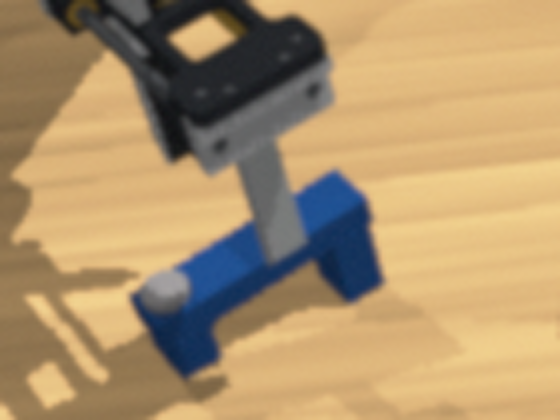

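Run:
```python
from nav import *
s,p,R=cur()
for sy in(1,-1):
  for yy in (.047,.0595):
    X=[p+R@np.array([x,sy*yy,.1992]) for x in(-.008,.008)]
    print(sy,yy,((proj("scene",X)-[210,190])*4).round(0).tolist())
```

```text
1 0.047 [[263.0, 253.0], [291.0, 236.0]]
1 0.0595 [[277.0, 267.0], [305.0, 250.0]]
-1 0.047 [[168.0, 157.0], [194.0, 142.0]]
-1 0.0595 [[156.0, 146.0], [182.0, 130.0]]
```

The scene view shows the open fingers straddling the bar near its middle, with the near fingertip at about (281,253). The arm hides the bracket in the top view. The projected fingertip agrees to about 1 px, and the bracket is about 3 mm further along tool y than I estimated. I'll descend with that shift.

Request:
move_arm --increments '[[[1, 0, 0.035, 0.15, 0, 0, 0], [1, 0, 0.035, 0.3, 0, 0, 0], [1, 0, 0.035, 0.45, 0, 0, 0], [1, 0, 0.035, 0.59, 0, 0, 0], [1, 0, 0.035, 0.59, 0, 0, 0], [1, 0, 0.035, 0.59, 0, 0, 0]]]'

```text
time: 3.45
tool_pos: [0.5635, -0.2443, 0.2265]
ee_rot: [3.139, -0.195, 1.999]
wrist_force: [-0.3, 0.2, 0.4]
width: 0.0943
```

Run:
```python
from nav import *
delta(tgt_pick(0))
p,d=robot.snapshot("scene"); np.savez(f"pics/scene2.npz",p=p,d=d)
a,b,c,e=210,190,350,295
cv2.imwrite(f"pics/scene2z.png",cv2.resize(p[b:e,a:c,::-1],None,fx=4,fy=4,interpolation=cv2.INTER_CUBIC))
```

```text
t 3.45 p [ 0.5635 -0.2443  0.2265] w 0.0943 F [-0.3  0.2  0.4] q [-0.53  0.37  1.4   0.11  1.53 -0.97]
target [ 0.5596 -0.2442  0.223 ] shift [ 0.01  -0.035  0.038] turn [0.002 0.002 0.001]
```

View pics/scene2z.png

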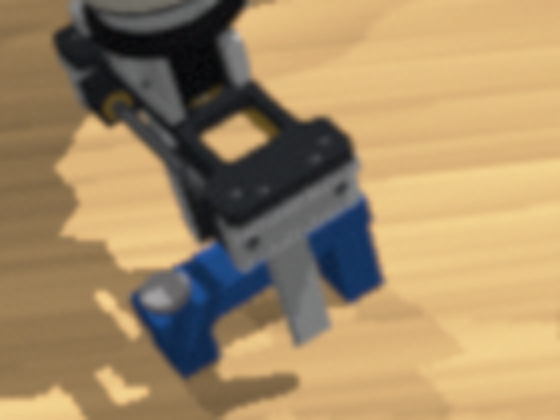

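The scene view shows the near finger in the arch opening, with its tip at (287,274), clear of both legs and the boss. I'll close the gripper.

Request:
move_arm --increments '[[[0.5, 0, 0, 0.03, 0, 0, 0], [0.4, 0, 0, 0.03, 0, 0, 0], [0.3, 0, 0, 0.03, 0, 0, 0], [0, 0, 0, 0.03, 0, 0, 0], [0, 0, 0, 0.03, 0, 0, 0], [0, 0, 0, 0.03, 0, 0, 0], [0, 0, 0, 0.03, 0, 0, 0], [0, 0, 0, 0.03, 0, 0, 0]]]'

```text
time: 4.17
tool_pos: [0.5629, -0.2442, 0.2217]
ee_rot: [3.14, -0.196, 1.998]
wrist_force: [0.4, 0.3, 0.5]
width: 0.0437
```

Run:
```python
from nav import *
delta(tgt_pick(0))
p,d=robot.snapshot("scene"); np.savez(f"pics/scene3.npz",p=p,d=d)
a,b,c,e=210,190,350,295
cv2.imwrite(f"pics/scene3z.png",cv2.resize(p[b:e,a:c,::-1],None,fx=4,fy=4,interpolation=cv2.INTER_CUBIC))
```

```text
t 4.17 p [ 0.5629 -0.2442  0.2217] w 0.0437 F [0.4 0.3 0.5] q [-0.53  0.37  1.4   0.11  1.53 -0.97]
target [ 0.5596 -0.2442  0.223 ] shift [ 0.016 -0.03  -0.01 ] turn [ 0.001  0.001 -0.   ]
```

View pics/scene3z.png

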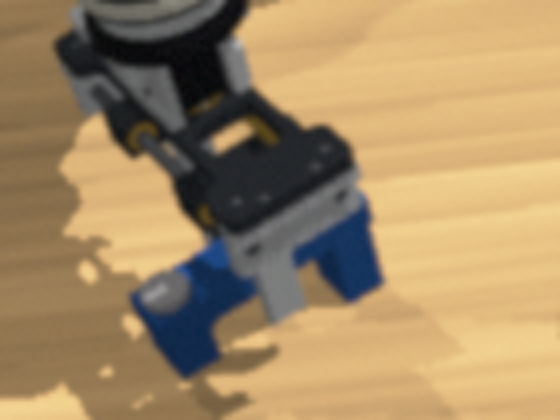

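The scene view shows the fingers closing evenly on the bar, perhaps 5 mm nearer the long leg. I'll allow for that at placing.

Request:
move_arm --increments '[[[0, 0, 0, 0, 0, 0, 0], [0, 0, 0, 0, 0, 0, 0], [0, 0, 0, 0, 0, 0, 0], [0, 0, 0, 0, 0, 0, 0], [0, 0, 0, 0, 0, 0, 0], [0, 0, 0, 0, 0, 0, 0]]]'

```text
time: 4.72
tool_pos: [0.5628, -0.2443, 0.2218]
ee_rot: [3.141, -0.196, 1.998]
wrist_force: [-1.6, -1.0, 1.2]
width: 0.0323
```

Request:
move_arm --increments '[[[0, 0, 0, -0.04, 0, 0, 0], [0, 0, 0, -0.1, 0, 0, 0], [0, 0, 0, -0.2, 0, 0, 0], [0, 0, 0, -0.35, 0, 0, 0], [0, 0, 0, -0.5, 0, 0, 0], [0, 0, 0, -0.65, 0, 0, 0], [0, 0, 0, -0.7, 0, 0, 0], [0, 0, 0, -0.7, 0, 0, 0]]]'

```text
time: 5.38
tool_pos: [0.5691, -0.2571, 0.2928]
ee_rot: [3.137, -0.193, 1.998]
wrist_force: [-0.0, -0.0, -3.1]
width: 0.0323
```

Run:
```python
from nav import *
delta(tgt_place(0.08))
p,d=robot.snapshot("scene"); np.savez(f"pics/scene4.npz",p=p,d=d)
a,b,c,e=200,150,360,270
cv2.imwrite(f"pics/scene4z.png",cv2.resize(p[b:e,a:c,::-1],None,fx=4,fy=4,interpolation=cv2.INTER_CUBIC))
```

```text
t 5.38 p [ 0.5691 -0.2571  0.2928] w 0.0323 F [-0.  -0.  -3.1] q [-0.54  0.34  1.29  0.11  1.66 -0.97]
target [0.57   0.1996 0.335 ] shift [4.155 1.901 0.388] turn [ 0.087 -0.101 -0.878]
```

View pics/scene4z.png

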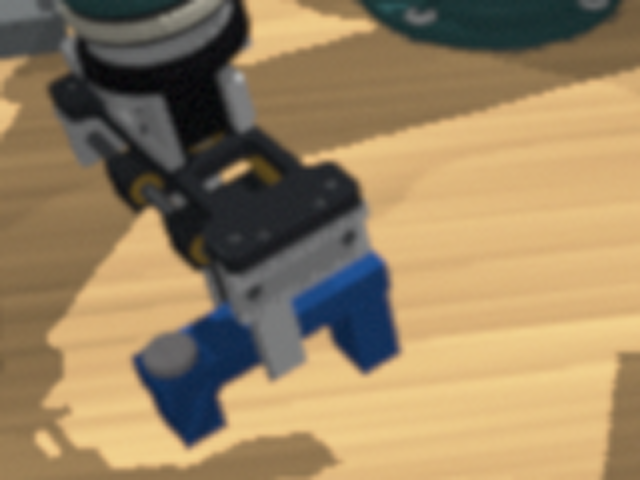

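The scene view shows the bracket held off the bench with the gripper on its bar. The wrist force of -3.1 N matches about 0.3 kg. I'll raise it, level it and carry it across.

Request:
move_arm --increments '[[[0, 0, 0, -0.15, 0, -0.02, 0], [0, 0, 0, -0.35, 0, -0.05, 0], [0, 0, 0, -0.6, 0, -0.09, 0], [0, 0, 0, -0.8, 0, -0.124, 0], [0, 0, 0, -0.9, 0, -0.124, 0], [0, 0, 0, -0.9, 0, -0.124, 0]]]'

```text
time: 5.93
tool_pos: [0.5758, -0.2726, 0.3822]
ee_rot: [3.137, 0.002, 1.998]
wrist_force: [0.0, -0.1, -4.4]
width: 0.032
```

Run:
```python
from nav import *
delta(tgt_place(0.08))
```

```text
t 5.93 p [ 0.5758 -0.2726  0.3822] w 0.032 F [ 0.  -0.1 -4.4] q [-0.53  0.29  1.18  0.    1.67 -0.96]
target [0.57   0.1996 0.335 ] shift [4.323 1.902 0.471] turn [ 0.001  0.003 -0.881]
```

Request:
move_arm --increments '[[[0, 0.15, 0.07, 0, 0, 0, 0], [0, 0.4, 0.18, 0, 0, 0, 0], [0, 0.7, 0.31, 0, 0, 0, 0], [0, 1, 0.45, 0, 0, 0, 0]]]'

```text
time: 6.27
tool_pos: [0.5745, -0.1615, 0.3757]
ee_rot: [-3.139, -0.007, 1.996]
wrist_force: [-0.3, -0.1, -3.9]
width: 0.0323
```

Request:
move_arm --increments '[[[0, 0.3, 0.13, 0, 0, 0, 0], [0, 0.6, 0.27, 0, 0, 0, 0], [0, 0.8, 0.36, 0, 0, 0, 0], [0, 1, 0.45, 0, 0, 0, 0]]]'

```text
time: 6.6
tool_pos: [0.5739, -0.0506, 0.3763]
ee_rot: [-3.139, -0.006, 1.999]
wrist_force: [0.5, 0.5, -2.7]
width: 0.0323
```

Request:
move_arm --increments '[[[0, 0.3, 0.13, 0, 0, 0, 0], [0, 0.6, 0.27, 0, 0, 0, 0], [0, 0.8, 0.36, 0, 0, 0, 0], [0, 1, 0.45, 0, 0, 0, 0]]]'

```text
time: 6.93
tool_pos: [0.5732, 0.0588, 0.3765]
ee_rot: [-3.138, -0.005, 1.999]
wrist_force: [1.6, 0.6, -4.2]
width: 0.032
```

Request:
move_arm --increments '[[[0, 0.3, 0.13, 0, 0, 0, -0.05], [0, 0.6, 0.27, 0, 0, 0, -0.12], [0, 0.8, 0.36, 0, 0, 0, -0.19], [0, 1, 0.45, 0, 0, 0, -0.26], [0, 1, 0.45, 0, 0, 0, -0.32], [0, 1, 0.45, 0, 0, 0, -0.38], [0, 1, 0.45, 0, 0, 0, -0.44], [0, 1, 0.45, 0, 0, 0, -0.44]]]'

```text
time: 7.6
tool_pos: [0.5729, 0.1669, 0.3766]
ee_rot: [-3.141, -0.006, 2.692]
wrist_force: [-0.3, -0.2, -3.6]
width: 0.0324
```

Run:
```python
from nav import *
delta(tgt_place(0.08))
```

```text
t 7.6 p [0.5729 0.1669 0.3766] w 0.0324 F [-0.3 -0.2 -3.6] q [ 0.19  0.2   1.3   0.    1.65 -0.93]
target [0.57   0.1996 0.335 ] shift [0.166 0.282 0.417] turn [ 0.001 -0.004 -0.439]
```

Request:
move_arm --increments '[[[0, 0.04, 0.05, 0.05, 0, 0, -0.06], [0, 0.08, 0.1, 0.1, 0, 0, -0.12], [0, 0.12, 0.15, 0.2, 0, 0, -0.19], [0, 0.17, 0.2, 0.3, 0, 0, -0.26], [0, 0.17, 0.28, 0.4, 0, 0, -0.33], [0, 0.17, 0.28, 0.42, 0, -0.002, -0.4], [0, 0.17, 0.28, 0.42, 0, -0.004, -0.44], [0, 0.17, 0.28, 0.42, 0, -0.004, -0.44]]]'

```text
time: 8.27
tool_pos: [0.57, 0.199, 0.3351]
ee_rot: [3.141, 0.002, -2.904]
wrist_force: [0.8, 0.6, -3.8]
width: 0.0322
```

Run:
```python
from nav import *
delta(tgt_place(0.08))
for n,(a,b,c,e) in(("top",(120,130,280,250)),("scene",(385,185,545,305))):
    p,d=robot.snapshot(n); np.savez(f"pics/{n}5.npz",p=p,d=d)
    cv2.imwrite(f"pics/{n}5z.png",cv2.resize(p[b:e,a:c,::-1],None,fx=4,fy=4,interpolation=cv2.INTER_CUBIC))
```

```text
t 8.27 p [0.57   0.199  0.3351] w 0.0322 F [ 0.8  0.6 -3.8] q [ 0.24  0.23  1.35  0.    1.56 -1.57]
target [0.57   0.1996 0.335 ] shift [-0.001  0.006  0.001] turn [ 0.     0.001 -0.002]
```

View pics/scene5z.png

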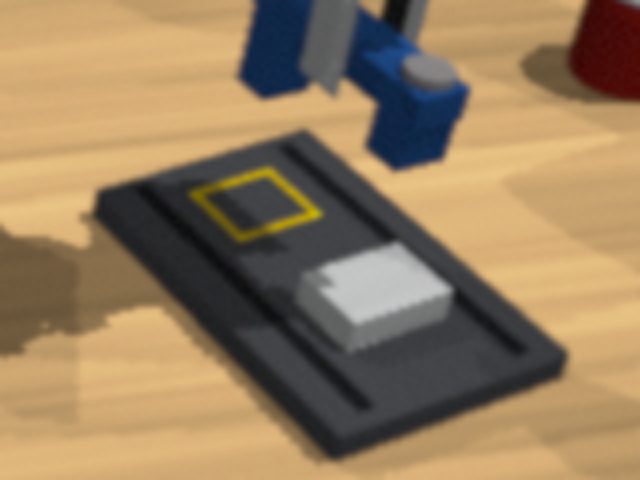

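View pics/top5z.png

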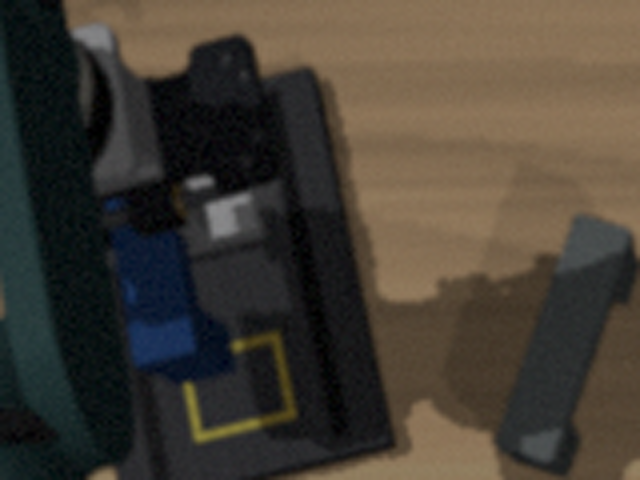

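Run:
```python
from nav import *
n="scene";p,d=load(n,5);H,S,V=hsv(p)
m=np.zeros(H.shape,bool);m[194:212,480:502]=((S<90)&(V>80))[194:212,480:502]
for s,c,l in blobs(m,15):
    ys,xs=np.nonzero(l);P=bydepth(n,np.c_[xs,ys],d);B=onz(n,np.c_[xs,ys],.172)
    print(s,c,np.median(P,0).round(4),cv2.minAreaRect((B[:,:2]*1e3).astype(np.float32)),B.mean(0).round(4))
R=Rb(YP,0);s,tp,_=cur()
print("exp boss",tp+R@np.array([.05,0,-.235+.071]))
# blue feet lower points
m=((H>100)&(H<130)&(S>110));m[:,:440]=0;m[:180]=0;m[250:]=0;m[:,520:]=0
ys,xs=np.nonzero(m);P=bydepth(n,np.c_[xs,ys],d);L=(P-tp)@R
np.set_printoptions(suppress=True)
# bar front face (y+ ... ) & bounds
print("x",np.percentile(L[:,0],[1,3,97,99]).round(4),"y",np.percentile(L[:,1],[1,3,97,99]).round(4),"z",np.percentile(L[:,2],[1,3,97,99]).round(4))
for nm,k in(("short",L[:,0]>.02),("long",L[:,0]<-.02)):
    q=L[k];print(nm,k.sum(),"x",np.percentile(q[:,0],[2,98]).round(4),"zmin",np.percentile(q[:,2],[1,3]).round(4),"y",np.percentile(q[:,1],[2,98]).round(4))
k=(L[:,2]>-.176)&(L[:,0]>.015);print("top face z",np.median(L[k][:,2]),k.sum())
cr=p[150:235,410:530,::-1];cv2.imwrite("pics/s5b.png",cv2.resize(cr,None,fx=6,fy=6,interpolation=cv2.INTER_CUBIC))
```

```text
[486 194  16  14 112] [492.51785714 201.83035714] [0.6192 0.2115 0.1707] ((614.8059692382812, 209.6927032470703), (24.880111694335938, 44.84403991699219), 87.32669067382812) [0.6199 0.2097 0.172 ]
exp boss [0.61890388 0.21071783 0.17231551]
x [-0.0574 -0.055   0.064   0.0647] y [-0.0197 -0.0193  0.0095  0.0127] z [-0.2301 -0.2269 -0.1698 -0.1692]
short 456 x [0.0215 0.0647] zmin [-0.2098 -0.2088] y [-0.0194  0.0088]
long 371 x [-0.0576 -0.0239] zmin [-0.2316 -0.2299] y [-0.0195  0.0044]
top face z -0.17133117460540312 174
```

View pics/s5b.png

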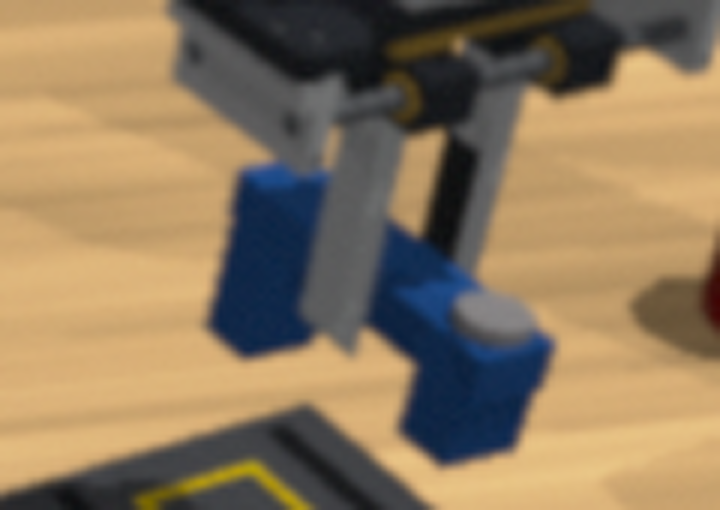

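The scene view shows the bracket held level above the plate, with its boss at pixel (492,202). Depth puts the boss at (0.619, 0.2115, 0.171), within 2 mm of where it should be. I'll lower it.

Request:
move_arm --increments '[[[0, 0, 0.006, 0.1, 0, 0, 0], [0, 0, 0.006, 0.25, 0, 0, 0], [0, 0, 0.006, 0.4, 0, 0, 0], [0, 0, 0.006, 0.55, 0, 0, 0], [0, 0, 0.006, 0.65, 0, 0, 0], [0, 0, 0.006, 0.7, 0, 0, 0], [0, 0, 0.006, 0.7, 0, 0, 0], [0, 0, 0.006, 0.7, 0, 0, 0]]]'

```text
time: 9.03
tool_pos: [0.5712, 0.1993, 0.2676]
ee_rot: [-3.141, 0.007, -2.904]
wrist_force: [0.1, 1.0, -4.7]
width: 0.0327
```

Run:
```python
from nav import *
delta(tgt_place(0.0))
for n,(a,b,c,e) in(("top",(120,130,280,250)),("scene",(385,185,545,305))):
    p,d=robot.snapshot(n); np.savez(f"pics/{n}6.npz",p=p,d=d)
    cv2.imwrite(f"pics/{n}6z.png",cv2.resize(p[b:e,a:c,::-1],None,fx=4,fy=4,interpolation=cv2.INTER_CUBIC))
```

```text
t 9.03 p [0.5712 0.1993 0.2676] w 0.0327 F [ 0.1  1.  -4.7] q [ 0.24  0.27  1.44 -0.    1.43 -1.57]
target [0.57   0.1996 0.255 ] shift [0.012 0.005 0.126] turn [-0.     0.004 -0.001]
```

View pics/scene6z.png

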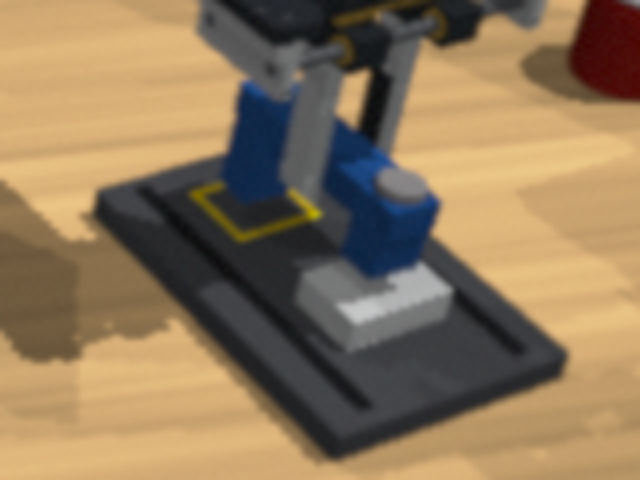

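View pics/top6z.png

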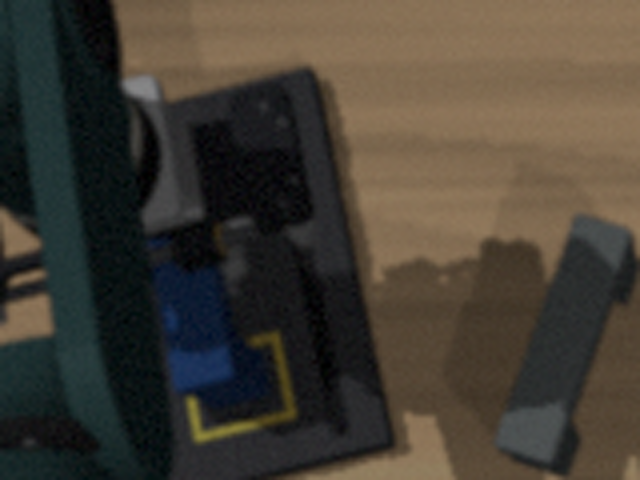

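The scene view shows the bracket about 12 mm above its seat, with the long leg over the outline at (449,233) and the short leg over the block at (480,251). I'll check the lateral offset with overlaid predictions.

Run:
```python
from nav import *
n="scene";p,d=load(n,6);s,tp,_=cur();R=Rb(YP,0)
a,b,k=425,195,7
im=cv2.resize(p[b:b+80,a:a+90,::-1],None,fx=k,fy=k,interpolation=cv2.INTER_CUBIC)
def rect(o,R,cx,hx,hy,z,col):
    X=[o+R@np.array([cx+i*hx,j*hy,z]) for i,j in((-1,-1),(1,-1),(1,1),(-1,1))]
    q=((proj(n,X)-[a,b]+.5)*k).astype(int);cv2.polylines(im,[q],True,col,1)
rect(PO,R,.05,.022,.032,.02,(0,0,255));rect(PO,R,-.05,.024,.028,0,(0,0,255))
o=tp-R@np.array([0,0,.235])
rect(o,R,.05,.012,.016,.02,(0,255,0));rect(o,R,-.05,.012,.016,0,(0,255,0))
rect(o,R,0,.065,.016,.065,(0,255,0))
cv2.imwrite("pics/s6ov.png",im)
```

```text
(no output)
```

View pics/s6ov.png

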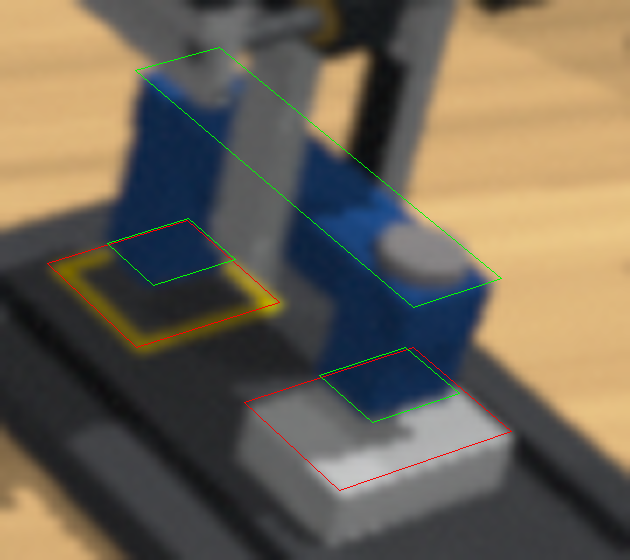

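The overlay matches the outline, block and feet to about 1 px, so the lateral position is good. I'll lower it slowly while watching the force.

Request:
move_arm --increments '[[[0, 0.01, 0.005, 0.03, 0, 0.003, 0], [0, 0.01, 0.005, 0.05, 0, 0.003, 0], [0, 0.01, 0.005, 0.07, 0, 0.003, 0], [0, 0.01, 0.005, 0.085, 0, 0.003, 0], [0, 0.01, 0.005, 0.095, 0, 0.003, 0], [0, 0.01, 0.005, 0.1, 0, 0.003, 0], [0, 0.01, 0.005, 0.1, 0, 0.003, 0], [0, 0.01, 0.005, 0.1, 0, 0.003, 0]]]'

```text
time: 9.8
tool_pos: [0.5701, 0.1996, 0.2575]
ee_rot: [-3.141, 0.002, -2.903]
wrist_force: [0.6, 0.4, -3.9]
width: 0.032
```

Run:
```python
from nav import *
delta(tgt_place(0.0)); print(robot.get_obs()["ee_rot"])
```

```text
t 9.8 p [0.5701 0.1996 0.2575] w 0.032 F [ 0.6  0.4 -3.9] q [ 0.24  0.28  1.45 -0.    1.42 -1.57]
target [0.57   0.1996 0.255 ] shift [0.001 0.    0.025] turn [-0.     0.001 -0.001]
[-3.14121063e+00  2.00896104e-03 -2.90303479e+00]
```

Request:
move_arm --increments '[[[0, 0, 0, 0.01, 0, 0, 0], [0, 0, 0, 0.015, 0, 0, 0], [0, 0, 0, 0.02, 0, 0, 0], [0, 0, 0, 0.025, 0, 0, 0], [0, 0, 0, 0.025, 0, 0, 0]]]'

```text
time: 10.22
tool_pos: [0.5701, 0.1996, 0.2551]
ee_rot: [-3.141, 0.002, -2.903]
wrist_force: [0.1, 0.6, -4.3]
width: 0.0326
```

Request:
move_arm --increments '[[[0, 0, 0, 0.005, 0, 0, 0], [0, 0, 0, 0.01, 0, 0, 0], [0, 0, 0, 0.015, 0, 0, 0], [0, 0, 0, 0.015, 0, 0, 0]]]'

```text
time: 10.55
tool_pos: [0.5702, 0.1996, 0.2548]
ee_rot: [-3.141, 0.003, -2.903]
wrist_force: [-1.4, -0.9, 3.6]
width: 0.032
```

Request:
move_arm --increments '[[[0, 0, 0, 0.005, 0, 0, 0], [0, 0, 0, 0.01, 0, 0, 0], [0, 0, 0, 0.01, 0, 0, 0]]]'

```text
time: 10.8
tool_pos: [0.5701, 0.1996, 0.2548]
ee_rot: [-3.141, 0.004, -2.903]
wrist_force: [-3.9, -1.7, 6.6]
width: 0.0323
```

Run:
```python
from nav import *
delta(tgt_place(0.0)); s=robot.get_obs(); print(s["ee_rot"],s["wrist_force"],s["wrist_torque"])
n="scene";a,b,c,e=(385,185,545,305)
p,d=robot.snapshot(n); np.savez(f"pics/{n}7.npz",p=p,d=d)
cv2.imwrite(f"pics/{n}7z.png",cv2.resize(p[b:e,a:c,::-1],None,fx=4,fy=4,interpolation=cv2.INTER_CUBIC))
```

```text
t 10.8 p [0.5701 0.1996 0.2548] w 0.0323 F [-3.9 -1.7  6.6] q [ 0.24  0.28  1.45 -0.    1.41 -1.57]
target [0.57   0.1996 0.255 ] shift [ 0.001  0.001 -0.002] turn [-0.     0.002 -0.001]
[-3.1411679   0.00353747 -2.90305386] [-3.94466201 -1.6535471   6.58862863] [-0.08938085  0.766859   -0.06502319]
```

View pics/scene7z.png

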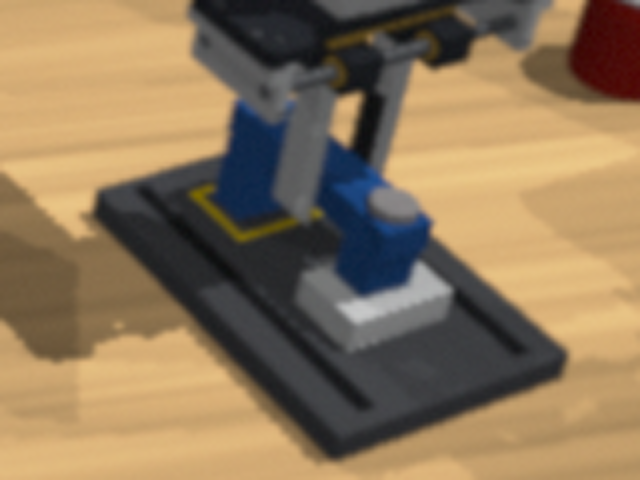

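The scene view shows the short leg on the middle of the block and the long leg inside the outline. The wrist feels about 11 N of support. I'll ease off and open.

Request:
move_arm --increments '[[[0, 0, 0, -0.01, 0, 0, 0], [0, 0, 0, -0.015, 0, 0, 0], [0.4, 0, 0, -0.015, 0, 0, 0], [0.5, 0, 0, -0.015, 0, 0, 0], [0.7, 0, 0, -0.015, 0, 0, 0], [0.7, 0, 0, -0.015, 0, 0, 0], [0.7, 0, 0, -0.015, 0, 0, 0], [0.7, 0, 0, -0.015, 0, 0, 0]]]'

```text
time: 11.52
tool_pos: [0.5701, 0.1996, 0.2538]
ee_rot: [-3.141, 0.002, -2.903]
wrist_force: [0.0, -0.6, 0.2]
width: 0.0649
```

Run:
```python
from nav import *
delta(tgt_place(0.0)); s=robot.get_obs(); print(s["ee_rot"],s["wrist_force"],s["wrist_torque"])
n="scene";a,b,c,e=(385,185,545,305)
p,d=robot.snapshot(n); np.savez(f"pics/{n}8.npz",p=p,d=d)
cv2.imwrite(f"pics/{n}8z.png",cv2.resize(p[b:e,a:c,::-1],None,fx=4,fy=4,interpolation=cv2.INTER_CUBIC))
```

```text
t 11.52 p [0.5701 0.1996 0.2538] w 0.0649 F [ 0.  -0.6  0.2] q [ 0.24  0.28  1.45 -0.    1.41 -1.57]
target [0.57   0.1996 0.255 ] shift [ 0.001 -0.    -0.012] turn [-0.     0.001 -0.001]
[-3.14129016e+00  1.88160512e-03 -2.90301138e+00] [ 0.03640146 -0.61876328  0.19562939] [ 0.07126881  0.02934052 -0.0689907 ]
```

View pics/scene8z.png

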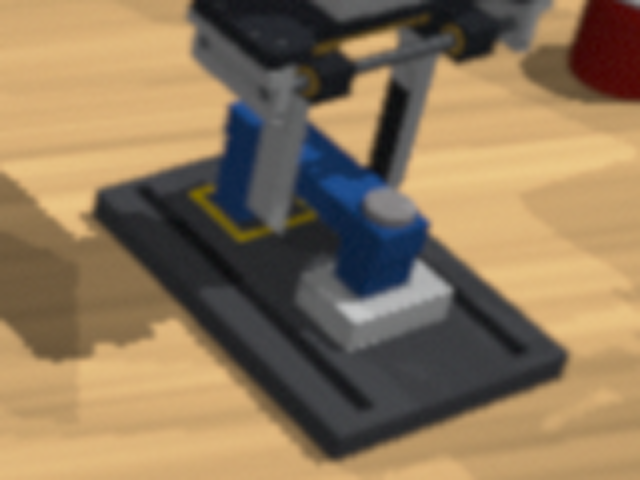

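The scene view shows the bracket released and standing on its own, with both fingers clear of the bar. I'll lift straight up and then measure.

Request:
move_arm --increments '[[[0.7, 0, 0, -0.05, 0, 0, 0], [0.7, 0, 0, -0.2, 0, 0, 0], [0.7, 0, 0, -0.4, 0, 0, 0], [0.7, 0, 0, -0.65, 0, 0, 0], [0.7, 0, 0, -0.85, 0, 0, 0], [0.7, 0, 0, -0.85, 0, 0, 0]]]'

```text
time: 12.07
tool_pos: [0.5708, 0.1998, 0.3452]
ee_rot: [-3.141, 0.013, -2.903]
wrist_force: [0.1, -0.4, 0.3]
width: 0.066
```

Run:
```python
from nav import *
n="scene";p,d=robot.snapshot(n); np.savez(f"pics/{n}9.npz",p=p,d=d)
H,S,V=hsv(p);R=Rb(YP,0)
def roi(m,a,b,c,e):
    M=np.zeros(m.shape,bool);M[b:e,a:c]=m[b:e,a:c];return M
for s,c,l in blobs(roi((S<90)&(V>80),472,226,494,246),15):
    ys,xs=np.nonzero(l);P=bydepth(n,np.c_[xs,ys],d);print("boss",s,c,np.median(P,0).round(4))
print("exp boss",(PO+R@np.array([.05,0,.071])).round(4))
m=roi((H>100)&(H<130)&(S>110),430,200,500,270);ys,xs=np.nonzero(m);P=bydepth(n,np.c_[xs,ys],d);L=(P-PO)@R
k=(L[:,2]>.058)&(L[:,2]<.07);f=np.linalg.lstsq(np.c_[L[k][:,:2],np.ones(k.sum())],L[k][:,2],rcond=None)[0]
print("top slope deg x,y",np.degrees(np.arctan(f[:2])).round(2),"z",f[2].round(4),k.sum(),"x",np.percentile(L[k][:,0],[1,99]).round(4),"y",np.percentile(L[k][:,1],[1,99]).round(4))
a,b,k=425,195,7
im=cv2.resize(p[b:b+80,a:a+90,::-1],None,fx=k,fy=k,interpolation=cv2.INTER_CUBIC)
def rect(o,R,cx,hx,hy,z,col):
    X=[o+R@np.array([cx+i*hx,j*hy,z]) for i,j in((-1,-1),(1,-1),(1,1),(-1,1))]
    q=((proj(n,X)-[a,b]+.5)*k).astype(int);cv2.polylines(im,[q],True,col,1)
rect(PO,R,.05,.022,.032,.02,(0,0,255));rect(PO,R,-.05,.024,.028,0,(0,0,255))
rect(PO,R,.05,.012,.016,.02,(0,255,0));rect(PO,R,-.05,.012,.016,0,(0,255,0));rect(PO,R,0,.065,.016,.065,(0,255,0))
cv2.imwrite("pics/s9ov.png",im)
R0=Rb(YP,0)
delta((PO+R0@np.array([.05,0,.071+.1992+.03]),toolR(R0)))
```

```text
boss [475 226  19  20 133] [482.72180451 236.08270677] [0.6185 0.2105 0.0886]
exp boss [0.6186 0.2115 0.091 ]
top slope deg x,y [-0.21  2.57] z 0.0632 492 x [-0.059   0.0648] y [-0.021   0.0087]
t 12.12 p [0.5704 0.1997 0.3424] w 0.0657 F [ 0.2 -1.  -0.1] q [ 0.24  0.22  1.34 -0.    1.57 -1.57]
target [0.6186 0.2115 0.3202] shift [-0.493  0.     0.226] turn [-0.     0.006 -0.001]
```

View pics/s9ov.png

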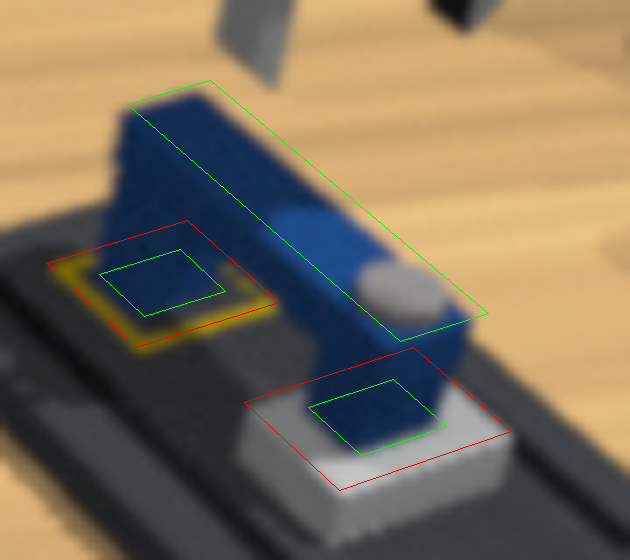

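The overlay shows both feet within about 1 to 2 px of centred. The bar is level, with a measured x slope of -0.2°, and the boss is within 1 mm horizontally of the expected spot. Next I'll close the fingers and move over the boss.

Request:
move_arm --increments '[[[0, -0.12, -0.003, 0, 0, 0.003, 0], [0, -0.25, -0.007, 0, 0, 0.006, 0], [0, -0.4, -0.01, 0, 0, 0.006, 0], [0, -0.49, -0.01, 0, 0, 0.006, 0], [0, -0.49, -0.01, 0.06, 0, 0.006, 0], [0, -0.49, -0.01, 0.12, 0, 0.006, 0], [0, -0.49, -0.01, 0.18, 0, 0.006, 0], [0, -0.49, -0.01, 0.22, 0, 0.006, 0]]]'

```text
time: 12.78
tool_pos: [0.617, 0.2101, 0.3149]
ee_rot: [-3.141, -0.011, -2.903]
wrist_force: [-0.3, -0.9, -0.3]
width: 0.0159
```

Request:
move_arm --increments '[[[0, 0, 0, 0, 0, 0, 0], [0, 0, 0, 0, 0, 0, 0], [0, 0, 0, 0, 0, 0, 0], [0, 0, 0, 0, 0, 0, 0], [0, 0, 0, 0, 0, 0, 0]]]'

```text
time: 13.2
tool_pos: [0.6178, 0.2102, 0.3178]
ee_rot: [-3.141, -0.006, -2.903]
wrist_force: [0.1, 0.6, -0.5]
width: 0.0007
```

Run:
```python
from nav import *
R0=Rb(YP,0)
delta((PO+R0@np.array([.05,0,.071+.1992]),toolR(R0)))
n="scene";a,b,c,e=(385,165,545,285)
p,d=robot.snapshot(n); np.savez(f"pics/{n}10.npz",p=p,d=d)
cv2.imwrite(f"pics/{n}10z.png",cv2.resize(p[b:e,a:c,::-1],None,fx=4,fy=4,interpolation=cv2.INTER_CUBIC))
```

```text
t 13.2 p [0.6178 0.2102 0.3178] w 0.0007 F [ 0.1  0.6 -0.5] q [ 0.24  0.35  1.23 -0.    1.57 -1.57]
target [0.6186 0.2115 0.2902] shift [-0.012  0.011  0.276] turn [-0.    -0.004 -0.001]
```

View pics/scene10z.png

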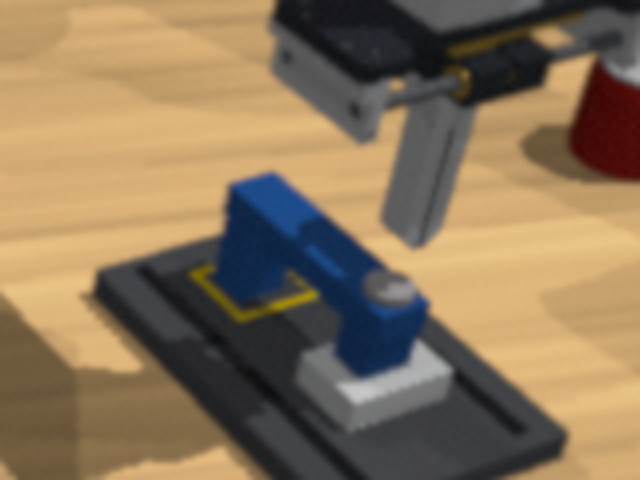

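The scene view shows the closed fingertips above the boss, with the tip at (488,226) and the boss at (482,237). I'll check the lateral alignment numerically.

Run:
```python
from nav import *
s,tp,R=cur();n="scene"
f=lambda X:((proj(n,X)-[385,165])*4).round(0).tolist()
print("tip corners now",f([tp+R@np.array([x,y,.1992]) for x in(-.008,.008) for y in(-.0125,.0125)]), "centre",f([tp+R@[0,0,.1992]]))
print("tip at contact",f([tp+R@[0,0,.1992]-[0,0,.0276]]))
p,d=load(n,10);H,S,V=hsv(p);m=np.zeros(H.shape,bool);m[229:244,472:492]=((S<90)&(V>80))[229:244,472:492]
for st,c,l in blobs(m,15):
    print(st,((c-[385,165]+.5)*4).round(0)); ys,xs=np.nonzero(l);P=bydepth(n,np.c_[xs,ys],d);print("boss",np.median(P,0).round(4))
m=np.zeros(H.shape,bool);m[195:228,478:505]=(S<60)[195:228,478:505]
ys,xs=np.nonzero(m);P=bydepth(n,np.c_[xs,ys],d);P=P[P[:,2]>.1];print("finger pts in tool",np.percentile((P-tp)@R,[2,50,98],axis=0).round(4))
```

```text
tip corners now [[393.0, 248.0], [433.0, 236.0], [372.0, 231.0], [412.0, 218.0]] centre [[402.0, 233.0]]
tip at contact [[390.0, 277.0]]
[476 229  16  13 110] [392. 287.]
boss [0.6203 0.2083 0.0889]
finger pts in tool [[-0.0138 -0.0148  0.1238]
 [-0.0104 -0.0101  0.1571]
 [ 0.0046  0.0099  0.1929]]
```

Run:
```python
from nav import *
s,tp,R=cur();n="scene";p,d=load(n,10)
a,b,k=455,190,9
im=cv2.resize(p[b:b+62,a:a+70,::-1],None,fx=k,fy=k,interpolation=cv2.INTER_CUBIC)
q=lambda X:((proj(n,X)-[a,b]+.5)*k).astype(int)
cv2.polylines(im,[q([tp+R@np.array([x,y,.1992]) for x,y in((-.008,-.0125),(-.008,.0125),(.008,.0125),(.008,-.0125))])],True,(0,0,255),1)
cv2.line(im,*map(tuple,q([tp+R@[0,0,.1992],tp+R@[0,0,.1992+.0276]])),(0,0,255),1)
R0=Rb(YP,0);th=np.linspace(0,2*np.pi,40)
cv2.polylines(im,[q([PO+R0@np.array([.05+.013*np.cos(t),.013*np.sin(t),.071]) for t in th])],True,(0,255,0),1)
cv2.imwrite("pics/s10ov.png",im)
```

```text
(no output)
```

View pics/s10ov.png

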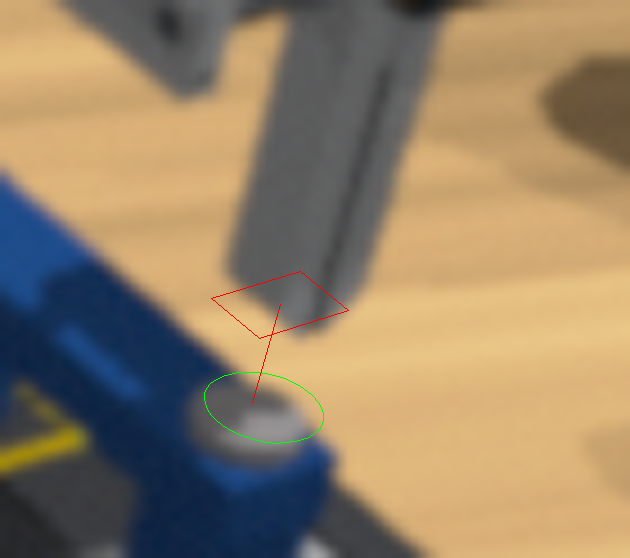

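The overlay puts the fingertips over the boss. Arm position and camera disagree by a few mm, which is well inside the 26 mm boss. I'll descend in small steps.

Request:
move_arm --increments '[[[0, -0.012, 0, 0.06, 0, -0.004, 0], [0, -0.012, 0, 0.12, 0, -0.004, 0], [0, -0.012, 0, 0.17, 0, -0.004, 0], [0, -0.012, 0, 0.2, 0, -0.004, 0], [0, -0.012, 0, 0.22, 0, -0.004, 0], [0, -0.012, 0, 0.23, 0, -0.004, 0], [0, -0.012, 0, 0.23, 0, -0.004, 0]]]'

```text
time: 13.83
tool_pos: [0.6188, 0.2104, 0.2937]
ee_rot: [-3.141, -0.002, -2.903]
wrist_force: [0.3, -0.5, 0.5]
width: 0.0007
```

Run:
```python
from nav import *
R0=Rb(YP,0)
delta((PO+R0@np.array([.05,0,.071+.1992]),toolR(R0)))
n="scene";p,d=robot.snapshot(n)
a,b,k=455,190,9
cv2.imwrite("pics/s11.png",cv2.resize(p[b:b+62,a:a+70,::-1],None,fx=k,fy=k,interpolation=cv2.INTER_CUBIC))
```

```text
t 13.83 p [0.6188 0.2104 0.2937] w 0.0007 F [ 0.3 -0.5  0.5] q [ 0.24  0.36  1.27 -0.    1.52 -1.57]
target [0.6186 0.2115 0.2902] shift [-0.001  0.011  0.035] turn [-0.    -0.001 -0.001]
```

View pics/s11.png

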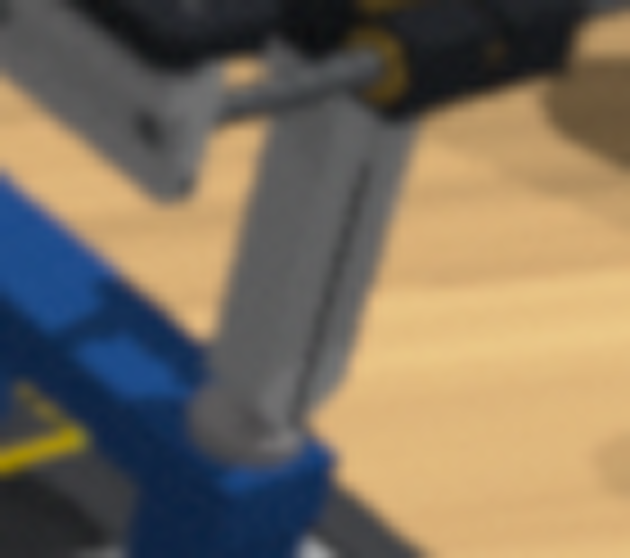

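The fingertips sit about 3 mm above the boss, at about (484,234), and look several mm off-centre toward +y. I'll shift 3 mm back and press gradually.

Request:
move_arm --increments '[[[0, 0, -0.015, 0, 0, 0, 0], [0, 0, -0.03, 0, 0, 0, 0], [0, 0, -0.03, 0.015, 0, 0, 0], [0, 0, -0.03, 0.025, 0, 0, 0], [0, 0, -0.03, 0.03, 0, 0, 0], [0, 0, -0.03, 0.03, 0, 0, 0]]]'

```text
time: 14.38
tool_pos: [0.6195, 0.2075, 0.2909]
ee_rot: [-3.141, -0.002, -2.903]
wrist_force: [0.1, 0.5, 0.1]
width: 0.0003
```

Request:
move_arm --increments '[[[0, 0, 0, 0.005, 0, 0, 0], [0, 0, 0, 0.01, 0, 0, 0], [0, 0, 0, 0.015, 0, 0, 0], [0, 0, 0, 0.02, 0, 0, 0], [0, 0, 0, 0.02, 0, 0, 0]]]'

```text
time: 14.8
tool_pos: [0.6194, 0.2075, 0.2905]
ee_rot: [-3.141, -0.0, -2.903]
wrist_force: [-1.8, -0.7, 5.8]
width: 0.0007
```

Request:
move_arm --increments '[[[0, 0, 0, 0.006, 0, 0, 0], [0, 0, 0, 0.012, 0, 0, 0], [0, 0, 0, 0.018, 0, 0, 0], [0, 0, 0, 0.018, 0, 0, 0], [0, 0, 0, 0.018, 0, 0, 0], [0, 0, 0, 0.018, 0, 0, 0]]]'

```text
time: 15.3
tool_pos: [0.6193, 0.2075, 0.2905]
ee_rot: [-3.141, 0.001, -2.903]
wrist_force: [-4.5, -2.4, 9.5]
width: 0.0004
```

Request:
move_arm --increments '[[[0, 0.006, 0, 0.006, 0, 0, 0], [0, 0.012, 0, 0.012, 0, 0, 0], [0, 0.015, 0, 0.018, 0, 0, 0], [0, 0.015, 0, 0.018, 0, 0, 0], [0, 0.015, 0, 0.018, 0, 0, 0]]]'

```text
time: 15.72
tool_pos: [0.6184, 0.2073, 0.2904]
ee_rot: [-3.141, 0.005, -2.903]
wrist_force: [-3.7, -0.6, 12.8]
width: -0.0
```

Run:
```python
from nav import *
R0=Rb(YP,0)
delta((PO+R0@np.array([.05,0,.071+.1992]),toolR(R0)))
n="scene";p,d=robot.snapshot(n)
a,b,k=425,185,7
cv2.imwrite("pics/s12.png",cv2.resize(p[b:b+85,a:a+100,::-1],None,fx=k,fy=k,interpolation=cv2.INTER_CUBIC))
```

```text
t 15.72 p [0.6184 0.2073 0.2904] w -0.0 F [-3.7 -0.6 12.8] q [ 0.24  0.36  1.28 -0.    1.5  -1.57]
target [0.6186 0.2115 0.2902] shift [-0.011  0.041  0.002] turn [-0.     0.003 -0.001]
```

View pics/s12.png

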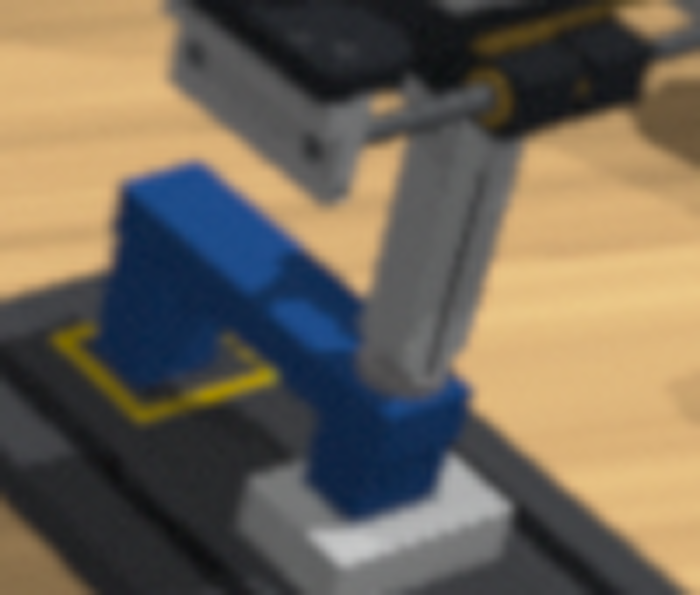

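The scene view shows the closed fingertips on the boss at (483,238). The force rose from 6 to 13 N while the height stayed at 0.2904 to 0.2905 m, so it doesn't rock. I'll back off upward.

Request:
move_arm --increments '[[[0, 0, 0, -0.03, 0, 0, 0], [0, 0, 0, -0.08, 0, 0, 0], [0, 0, 0, -0.2, 0, 0, 0], [0, 0, 0, -0.4, 0, 0, 0], [0, 0, 0, -0.7, 0, 0, 0], [0, 0, 0, -1, 0, 0, 0], [0, 0, 0, -1, 0, 0, 0], [0, 0, 0, -1, 0, 0, 0]]]'

```text
time: 16.43
tool_pos: [0.6184, 0.2073, 0.3888]
ee_rot: [-3.141, 0.005, -2.903]
wrist_force: [-0.6, 0.2, -0.4]
width: 0.0005
```

Run:
```python
from nav import *
R=Rb(YP,0)
n="scene";p,d=robot.snapshot(n);np.savez("pics/scene13.npz",p=p,d=d)
a,b,k=425,185,7
im=cv2.resize(p[b:b+85,a:a+100,::-1],None,fx=k,fy=k,interpolation=cv2.INTER_CUBIC)
cv2.imwrite("pics/s13.png",im)
pt,dt=robot.snapshot("top");cv2.imwrite("pics/top13.png",pt[:,:,::-1])
H,S,V=hsv(p)
def roi(m,a,b,c,e):
    M=np.zeros(m.shape,bool);M[b:e,a:c]=m[b:e,a:c];return M
m=roi((H>100)&(H<130)&(S>110),430,200,500,270)
p0,d0=load(n,9);h0=hsv(p0);m0=roi((h0[0]>100)&(h0[0]<130)&(h0[1]>110),430,200,500,270)
def info(m,d):
    ys,xs=np.nonzero(m);P=bydepth(n,np.c_[xs,ys],d);L=(P-PO)@R;k=(L[:,2]>.058)&(L[:,2]<.07)
    f=np.linalg.lstsq(np.c_[L[k][:,:2],np.ones(k.sum())],L[k][:,2],rcond=None)[0]
    print("centroid px",xs.mean().round(2),ys.mean().round(2),"slope",np.degrees(f[:2]).round(2),"z0",f[2].round(4))
info(m0,d0);info(m,d)
for s,c,l in blobs(roi((S<90)&(V>80),472,228,494,246),15):
    ys,xs=np.nonzero(l);P=bydepth(n,np.c_[xs,ys],d);print("boss",s,np.median(P,0).round(4))
P0,D0=load(n,0)
for nm,r in(("bridge",(360,212,388,278)),("iron",(130,150,190,250))):
    A=P0[r[1]:r[3],r[0]:r[2]].astype(int);B=p[r[1]:r[3],r[0]:r[2]].astype(int);print(nm,"diff",abs(A-B).mean().round(2),np.percentile(abs(A-B),99))
s=robot.get_obs();print(s["time"],s["wrist_force"],s["tool_pos"])
```

```text
centroid px 462.67 232.57 slope [-0.21  2.57] z0 0.0632
centroid px 462.63 232.4 slope [-0.28  2.65] z0 0.0631
boss [476 228  18  18 125] [0.6192 0.2102 0.0886]
bridge diff 23.13 79.0
iron diff 5.29 10.0
16.5333 [ 0.26325911 -0.60801571 -0.97191284] [0.61806889 0.20721123 0.38445615]
```

View pics/s13.png

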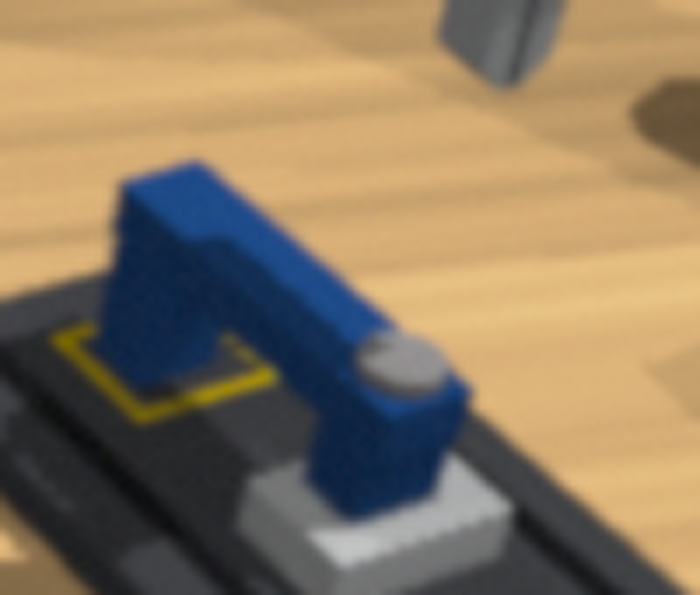

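View pics/top13.png

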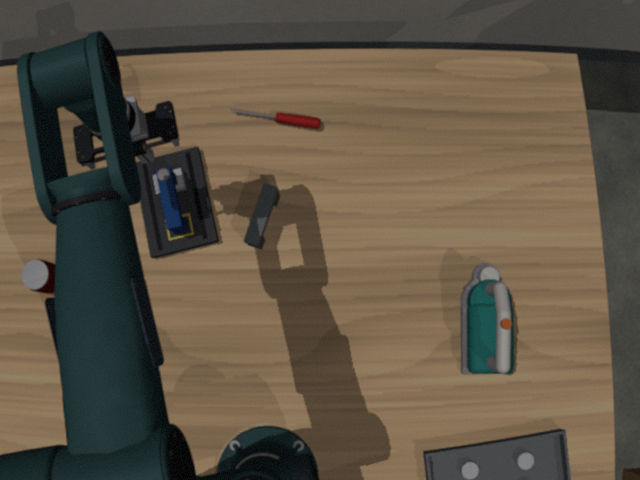

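The top view shows the bracket at (171,205) seated on the plate, with the bridge at (262,215) and the iron at (488,320) where they started. The scene view puts the short foot within about 2 mm of the block's middle and the long foot inside the outline. I'll hold still for a moment and then hand in.

Request:
move_arm --increments '[[[0, 0, 0, 0, 0, 0, 0], [0, 0, 0, 0, 0, 0, 0], [0, 0, 0, 0, 0, 0, 0], [0, 0, 0, 0, 0, 0, 0]]]'

```text
time: 16.87
tool_pos: [0.6181, 0.2072, 0.3844]
ee_rot: [-3.141, -0.003, -2.903]
wrist_force: [-0.0, -0.1, 0.1]
width: 0.0004
```

```bash
python3 -c "
from bench import robot
s=robot.get_obs();print(s['time'],abs(s['qvel']).max(),s['wrist_force'])
print(robot.close_job())"
```

```text
16.8667 0.008696147582843188 [-0.04832641 -0.05794525  0.10966077]
the job is handed in; nothing more can be done
None
```

The bracket is seated on the drilling plate and released. I pressed its boss with closed fingertips, then lifted the arm clear and handed the job in at 16.9 s.

**Seating:** in the last picture the short leg is within about 2 mm of the block's middle and the long leg is inside the yellow outline. The measured slope along the bar is about -0.3°.

**Press test:** I pressed up to about 13 N on the boss. From 6 to 13 N the tool height changed by only about 0.1 mm. The bracket showed no movement beyond about 0.2 px between the pictures before and after.

**Bystanders:** in the final top view the bridge and the iron are at the same pixel positions as at the start. The picture-difference check failed for the bridge (mean difference 23), which I put down to the arm's shadow falling on it. The iron's difference was small.

**Checks that disagreed:**
- The two cameras differed by 4 to 8 mm in x on the ray-cast positions. I took a value in between and confirmed it with overlaid outlines.
- Arm position and camera differed by several mm across the boss, so the press was a few mm off its centre but still on it.
- The depth fit showed about 2.6° of cross-slope, the same before and after the press. I take it as depth noise or calibration error, but didn't confirm that.
- The press also had a sideways force of 4 to 5 N on the tool.

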